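# Reset the vent stay of a specimen drying cabinet

## Robot

A 6-joint arm with a two-finger parallel gripper is mounted at the origin on the work surface. World frame = base frame: x ahead of the robot, y to its left, z up, the work surface at z = 0. Lengths are in m, angles in degrees, forces in N, time in s.
With the tool pointing down it reaches from about 0.35 to 0.875 m from the base axis. Payload 4.2 kg.
Tool frame: the origin (TCP) lies midway between the tips of the shut fingers; the grasp point (between the pads) lies 19 mm behind it; x points along the fingers, y is the direction in which the jaws open and shut, and the axes are right-handed (so a half turn about x gives the same grasp; the last joint's range is limited). The gripper opens to 87 mm and grips with 3 to 60 N. Pads are 19 mm wide; open, the fingers measure 117 mm over their backs; the gripper's body (75 mm by 190 mm) begins 51 mm behind the grasp point.
Start: joints at [-48.209, 22.042, 0.453, 0, -68.411, -14.817], TCP at [0.284, -0.557, 0.223] pointing down, gripper open.
Joint ranges: [-179.83, 179.83], [-69.29, 118.12], [-61.27, 80.66], [-181.25, 117.63], [-171.15, -9.14], [-177.46, 177.46]. Speed limits (degrees/s): [159.86, 159.86, 180, 180, 180, 180].

## Interface

Orientations are given as a 3x3 rotation matrix whose columns are the frame's x, y, z axes.
In Python, from station import r gives the robot as it stands.
- The arm moves only by the tool play_rows, never from a script. Its argument "plan" is a list that holds one entry, the list of rows, each a list of 6 numbers: the shift along the tool's x, y, z in cm, then the turn, a rotation vector about the tool's x, y, z in units of 10 degrees (1.0 is 10 degrees). A call has 1 to 5 rows; each row is the pose to reach, as a shift and turn from the pose commanded when the call began, along the tool's axes at that moment; what a row does not reach only later rows make up. A row lasts 1/8 s, in which the tool goes at most 62.5 mm and 10.7 degrees, less where a joint would pass 70% of its speed; a pose out of reach is approached as far as the arm can. A call with a gripper value outside its range is refused whole. "hand" is the opening, from 0 (shut) to 1 (fully open), set as the call begins (left out, the last holds). The fingers move at their own pace and stop on an object; the grip force is fixed at half the most. Time passes only in rows, so rows that repeat a pose let the fingers close. It gives the time, the measured TCP pose, the force and the opening at its end, in the units of the state.
- r.sense(): the state, without advancing time (a new reading comes with each control period).
- r.capture(name): name is "side" or "top" or "wrist"; returns (picture, depth): 400x640x3 uint8, blue, green, red; 400x640 float32, m along the optical axis (not along the pixel's ray), 0 where there is no reading.
- r.get_calibration(name): a dict with "vfov" (degrees; the focal length in pixels is half the picture's height over the tangent of half this angle, whatever the lens; pixels are square), "cx", "cy" (the principal point, pixels), "rvec" (rotation vector, rad) and "tvec" (3), from world to camera coordinates, as OpenCV has them. Camera axes: x right, y down, z forward; pixel columns grow to the right and rows downward; lengths in m; the calibration is good to about 2 mm. A picture is of the moment at which its call begins: read the wrist's pose just before it. get_calibration takes no time and is no camera call; for the wrist camera it gives the pose at the moment of the call.
- r.finish_job(): hands the job in, once; it reports no verdict.
The state is a dict: "time_s": time; "joints": joint angles; "joint_velocities": joint speeds; "effort": joint torques, N m; "tcp_pos": TCP position; "ee_rot": TCP orientation; "wrist_force": force on the tool from outside, world axes, zero at the start; "moment": the same for the moment, N m; "gripper_width": opening from 0.0 (shut) to 1.0 (fully open).
Only numpy, scipy, OpenCV 4.12 (cv2) and the standard library are available. Lean on these libraries where they do the work, as an engineer would, in place of code of your own. Each camera call takes 0.05 s, during which the arm holds its last target.

## Task

The vent door of the specimen drying cabinet is propped on its narrowest setting, with the stay hole nearest the door over the roof pin. Take the stay by its ball knob, lift it off the pin, open the door wider and drop the third hole from the door over the pin, keeping hold of the knob until the stay lies fully down on the pin's foot, then let go. Feel the hole on gently, without pressing or wrenching the stay hard against the pin, and leave everything else as it stands.

Things in the scene. Friction and masses are not known exactly. Their poses are not given: they have to be found in the camera images.
- cabinet: White bench-top drying cabinet, fixed, 220 deep (x) by 260 wide (y) by 150 high; origin at the centre of its underside, z up, -x is the front with the vent door. A small stone and a small dish lie on the +y half of its roof; the pin and the stay are over the -y half and the middle.
- vent_door (a joint): Opening of the aluminium vent door (195 wide, 12 thick, top 142 above the table), rad: 0 shut, 1.15 widest; growing as its free edge (cabinet's -y side) swings out to the front about the upright line through door_hinge. A spring (0.25 N m/rad, slack at -0.3) pulls it shut; friction 0.05 N m. At the four holes, counted from the door, it reads 0.22 (the start), 0.45, 0.69, 0.94, the last three give or take 0.07.
- door_hinge (a point): Point on the door's hinge line at the height of the stay's underside. Axes as the cabinet's; from the cabinet origin it lies at (-117, 118, 158) mm.
- stay: Flat steel bar 231 long, 26 wide, 5 thick, about 0.15 kg, lying 8 mm above the roof; origin on its underside at the pivot, x along it to the knob, z its top. Four 9.6 mm holes on its centre line: the first 75 mm from the pivot, the others 30 mm apart in a plate 82 long, fixed by two brass screws in the bar's window anywhere within 8 mm: the third is 127 to 143 mm from the pivot.
- stay_pivot (a point): Where the stay is pivoted on the door's top edge, on the stay's underside; 130 mm from the hinge line. About this point the stay swivels sideways and tips up (level at rest, 0.7 rad at most), both nearly without friction. Pulling or pushing the stay by its knob turns the door.
- stay_knob (a point): Centre of the black ball knob, 22 mm in diameter, on an 8 mm stem at the stay's free end, 205 mm along the stay from its pivot and 29 mm above the stay's underside (24 above its top). Fingers closing across the stay hold it well, and the ball can turn between them as the stay tips and swivels. Only the stay and roof are within 60 mm.
- stay_hole1 (a point): Hole nearest the door, centre, at the stay's underside, 75 mm from stay_pivot; over the pin at the start.
- pin: Upright steel pin fixed on the roof, 8 mm thick, rising 12 mm above its 20 mm wide foot collar, with a flat top and only a 0.6 mm step at the rim. A stay lying on the pin's top beside a hole is 12 mm too high there. Origin as point pin_foot.
- pin_foot (a point): Point on the pin's axis, on top of its foot collar, where the stay's underside rests when fully down (158 above the table). Axes as the cabinet's; from the cabinet origin it lies at (-75, -35, 158) mm.
- roof_stone: Small brown stone, about 50 by 40 by 30, on the cabinet roof: a bystander, to be left alone; origin at the centre of its underside.
- roof_dish: Small white dish, 48 across, 16 high, on the cabinet roof: a bystander, to be left alone; origin at the centre of its underside.
- wash_bottle: White wash bottle, 68 across, 170 high: a bystander, to be left alone; origin at the centre of its underside.
- mortar: White mortar bowl, 80 across, 45 high: a bystander, to be left alone; origin at the centre of its underside.
- big_stone: Brown stone specimen, about 160 by 120 by 75, on a paper sheet: a bystander, to be left alone; origin at the centre of its underside.
- dust_brush: Hand brush lying flat: a bystander, to be left alone; origin at the centre of its underside.
- reagent_a: Brown bottle, 56 across, 110 high: a bystander, to be left alone; origin at the centre of its underside.
- reagent_b: Clear bottle, 56 across, 110 high: a bystander, to be left alone; origin at the centre of its underside.

How it is judged:
By the outcome, as a careful person would: the job done as asked, in the order asked, and still so for the second after the job is handed in, with the robot touching nothing.
It also fails if it takes over 64 s, if anything falls off the work surface, if the arm or the gripper's body presses on something with over 40 N, if the wrist force passes 120 N, or if a joint passes its speed limit or range.

## Working session

There is one attempt and no reset: what is moved stays moved. The work goes in short steps, Python scripts to look and compute and a tool call to move; the robot and the scene stay as the last step left them, time stands still between calls to the robot, and variables do not carry over. Pictures are saved under pics/ and viewed, and the job is handed in when it is done.

Besides the shell and the picture viewer there is one more tool, called after "Call:" in YAML: its name, and indented under it one key for each argument. play_rows: Moves the arm, as the interface text tells. Its arguments: {"type":"object","properties":{"plan":{"type":"array","items":{"type":"array","items":{"type":"array","items":{"type":"number"}}}},"hand":{"type":"number"}},"required":["plan"]}

```bash
ls; mkdir -p pics; cat > h.py <<'E'
import numpy as np,cv2
from station import r
def K(c,h=400):
    f=h/2/np.tan(np.radians(c['vfov'])/2);return f,c['cx'],c['cy']
def Rt(c): return cv2.Rodrigues(np.array(c['rvec'],float))[0],np.array(c['tvec'],float)
def ray(c,u,v):
    f,cx,cy=K(c);R,t=Rt(c);return -R.T@t,R.T@np.array([(u-cx)/f,(v-cy)/f,1])
def onz(c,u,v,z):
    o,d=ray(c,u,v);return o+d*(z-o[2])/d[2]
def proj(c,p):
    f,cx,cy=K(c);R,t=Rt(c);q=R@np.array(p)+t;return f*q[0]/q[2]+cx,f*q[1]/q[2]+cy
E
python3 - <<'E'
from h import *
s=r.sense();print(s)
for n in ("top","side","wrist"):
    c=r.get_calibration(n);print(n,c,Rt(c)[0].T@-Rt(c)[1])
    im,d=r.capture(n);cv2.imwrite(f'pics/{n}0.png',im);np.save(f'{n}0.npy',d)
E
```

```text
pics
{'time_s': 0.0, 'joints': array([-4.82096952e+01,  2.20906819e+01,  3.79646017e-01, -2.97301603e-02,
       -6.84107317e+01, -1.48174687e+01]), 'joint_velocities': array([-0.04274024,  0.03613125,  0.02012438,  0.04573428,  0.0126726 ,
       -0.05040849]), 'effort': array([-5.05724965e-04, -3.90661275e+01,  1.87397987e+01,  4.21968877e+00,
        1.09030609e-02, -1.90378887e-04]), 'tcp_pos': array([ 0.28323473, -0.55646044,  0.22145761]), 'ee_rot': array([[-1.05650728e-03, -4.53396251e-01,  8.91308434e-01],
       [ 1.90605438e-03,  8.91306399e-01,  4.53397475e-01],
       [-9.99997625e-01,  2.17790008e-03, -7.74737899e-05]]), 'wrist_force': array([-0.77231954, -0.49659614,  0.61242958]), 'moment': array([ 0.00201208,  0.03103164, -0.06248035]), 'gripper_width': 1.0016251955780133}
top {'vfov': 54.087690622436895, 'cx': 319.59144998985994, 'cy': 200.78018536577295, 'rvec': array([ 2.2126473 , -2.17877952,  0.06405472]), 'tvec': array([-0.0142742 ,  0.53488273,  1.14650778])} [ 0.47191867 -0.00190556  1.17391333]
side {'vfov': 48.10524142891569, 'cx': 323.1955626256289, 'cy': 196.3319261359522, 'rvec': array([ 2.33413439, -0.39860012,  0.13443799]), 'tvec': array([-0.52196174,  0.22487118,  1.4632898 ])} [ 0.23736808 -0.99676201  1.1892645 ]
wrist {'vfov': 62.460616133184914, 'cx': 317.4350598898877, 'cy': 199.31492677153182, 'rvec': array([-1.56752571, -2.55843084, -0.31553788]), 'tvec': array([ 0.62523659, -0.02967798,  0.38984898])} [ 0.22651208 -0.58758333  0.38369506]
```

View pics/top0.png

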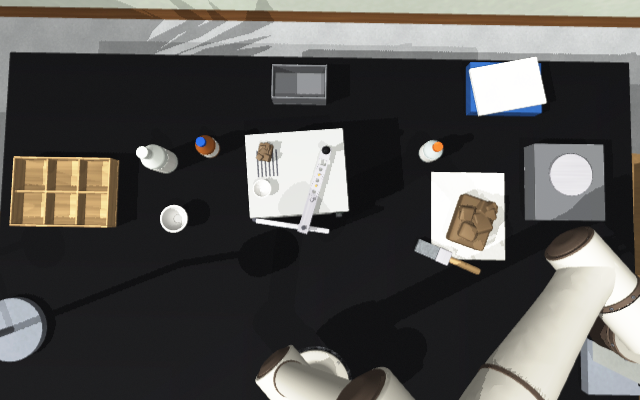

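View pics/side0.png

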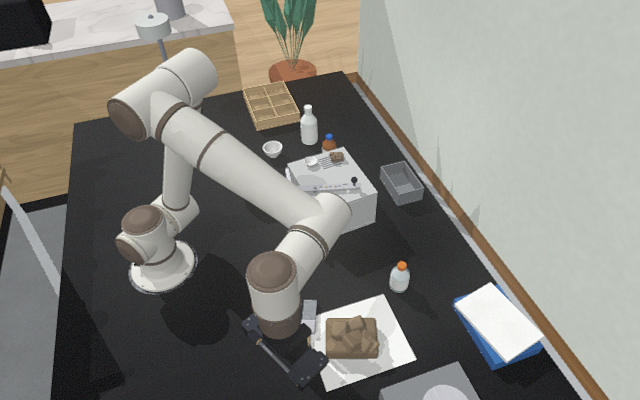

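The top view shows the cabinet at (245–348, 130–217), the stay running from (303, 228) to the black knob at (326, 150), and the door at the front edge. I'll enlarge that part.

```bash
python3 - <<'E'
from h import *
im=cv2.imread('pics/top0.png');cv2.imwrite('pics/top0c.png',cv2.resize(im[120:245,235:360],None,fx=4.8,fy=4.8,interpolation=cv2.INTER_CUBIC))
im=cv2.imread('pics/side0.png');cv2.imwrite('pics/side0c.png',cv2.resize(im[130:240,270:400],None,fx=5,fy=5,interpolation=cv2.INTER_CUBIC))
E
```

```text
(no output)
```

View pics/top0c.png

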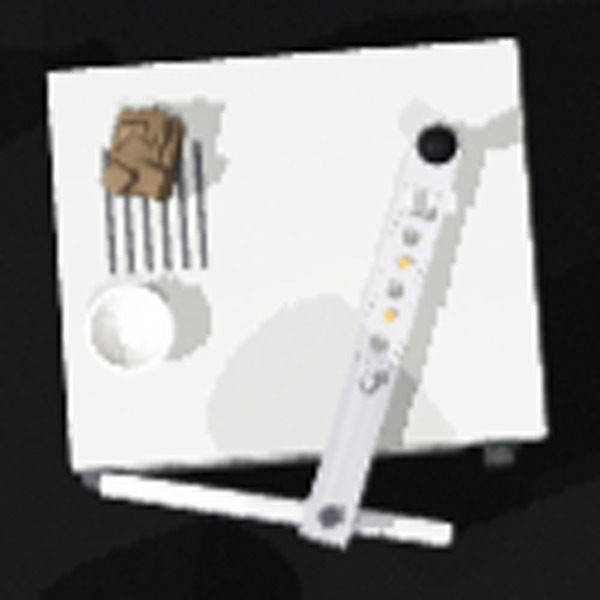

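View pics/side0c.png

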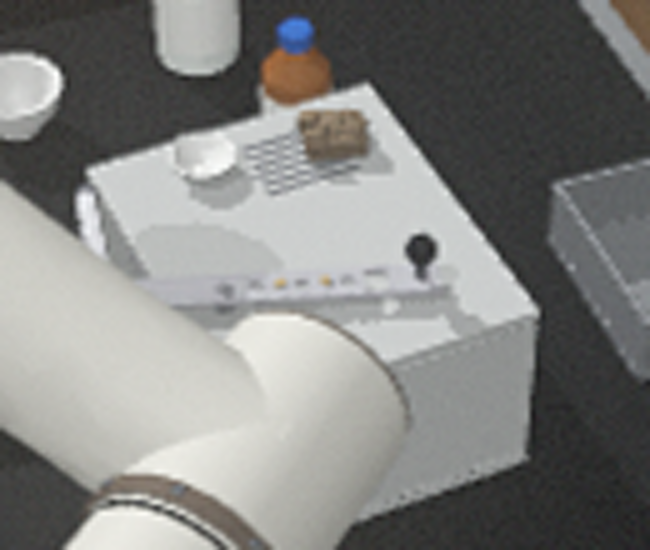

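```bash
python3 - <<'E'
from h import *
c=r.get_calibration('top');im=cv2.imread('pics/top0.png')
P=lambda a:(a[0]/4.8+235-.4,a[1]/4.8+120-.4)
cor=[onz(c,*P(a),.15) for a in [(48,72),(518,40),(547,437),(72,470)]]
for q in cor:print('corner',q.round(4))
ctr=sum(cor)/4
ex=(cor[0]+cor[1]-cor[2]-cor[3]);ex/=np.linalg.norm(ex);print('ctr',ctr,'yaw',np.degrees(np.arctan2(ex[1],ex[0])))
ey=cor[0]+cor[3]-cor[1]-cor[2];print('yaw y',np.degrees(np.arctan2(-ey[0],ey[1])))
# knob
roi=im[142:160,315:338];m=(roi.max(2)<70).astype(np.uint8)
n,l,st,ce=cv2.connectedComponentsWithStats(m);print(st,ce)
i=1+np.argmax(st[1:,4]);k=ce[i]+[315,142];print('knob',k,onz(c,*k,.187))
for n,a in dict(piv=(331,515),h1=(375,380),h2=(378,343),h3=(396,290),h4=(411,237)).items():print(n,onz(c,*P(a),.163).round(4))
c2=r.get_calibration('side');im2=cv2.imread('pics/side0.png')
roi=im2[170:192,345:365];m=(roi.max(2)<70).astype(np.uint8);n,l,st,ce=cv2.connectedComponentsWithStats(m);print(st,ce)
print('expected side px',proj(c2,onz(c,*k,.187)))
E
```

```text
corner [0.6995 0.195  0.15  ]
corner [ 0.7215 -0.0632  0.15  ]
corner [ 0.503  -0.0817  0.15  ]
corner [0.4811 0.1764 0.15  ]
ctr [0.60128975 0.05663998 0.15      ] yaw 4.853953679093878
yaw y 4.866255265771215
[[  0   0  23  18 368]
 [  7   4   8   8  46]] [[11.03532609  8.58967391]
 [10.7173913   7.7826087 ]]
knob [325.7173913 149.7826087] [ 0.65565179 -0.01898822  0.187     ]
piv [0.459  0.0347 0.163 ]
h1 [0.5319 0.0123 0.163 ]
h2 [0.5519 0.011  0.163 ]
h3 [0.5807 0.0018 0.163 ]
h4 [ 0.6096 -0.0059  0.163 ]
[[  0   0  20  22 412]
 [ 17   0   3   4   7]
 [  7   7   5   6  21]] [[ 9.38592233 10.70873786]
 [18.42857143  1.        ]
 [ 8.76190476  9.57142857]]
expected side px (np.float64(354.090332113964), np.float64(179.71975261294418))
```

View pics/wrist0.png

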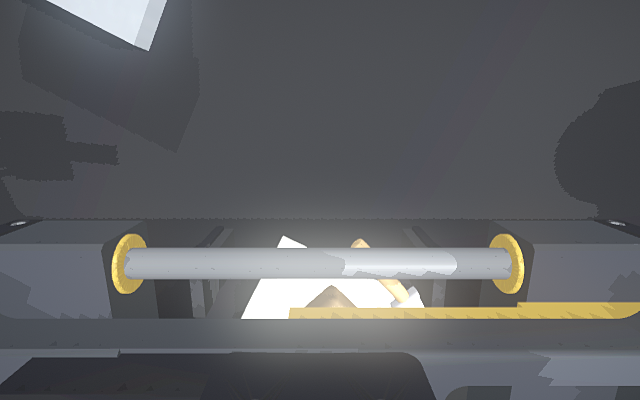

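```bash
python3 - <<'E'
from h import *
s=r.sense();c=r.get_calibration('wrist');R,t=Rt(c);E=np.array(s['ee_rot']);p=s['tcp_pos']
print('cam in tool',E.T@(-R.T@t-p));print('cam axes in tool (cols x,y,z)\n',(E.T@R.T).round(3))
yaw=np.radians(4.86);C=np.array([.6013,.0566,0]);Rz=np.array([[np.cos(yaw),-np.sin(yaw),0],[np.sin(yaw),np.cos(yaw),0],[0,0,1]])
pin=np.array([-75,-35])
def piv(th):return np.array([-117-130*np.sin(th),118-130*np.cos(th)])
from scipy.optimize import brentq
for d in (75,105-7,127,128,130,135):
    th=brentq(lambda a:np.linalg.norm(piv(a)-pin)-d,0,1.15);P=piv(th);u=(pin-P)/d;k=P+205*u
    w=C+Rz@np.array([*k,187])/1000
    print(d,round(th,3),'stay ang world',round(np.degrees(np.arctan2(u[1],u[0]))+4.86,2),'piv',(C+Rz@np.array([*P,158])/1000).round(4),'knob',w.round(4))
print('pin',C+Rz@np.array([-75,-35,158])/1000)
E
```

```text
cam in tool [-0.16211622 -0.00163788 -0.0646831 ]
cam axes in tool (cols x,y,z)
 [[-0.001 -0.241  0.97 ]
 [ 1.     0.001  0.001]
 [-0.001  0.97   0.241]]
75 0.219 stay ang world -15.52 piv [0.4573 0.0354 0.158 ] knob [ 0.6548 -0.0194  0.187 ]
98 0.397 stay ang world -14.88 piv [0.4348 0.0405 0.158 ] knob [ 0.6329 -0.0121  0.187 ]
127 0.623 stay ang world -17.06 piv [0.4081 0.0526 0.158 ] knob [ 0.6041 -0.0075  0.187 ]
128 0.631 stay ang world -17.17 piv [0.4072 0.0532 0.158 ] knob [ 0.6031 -0.0074  0.187 ]
130 0.647 stay ang world -17.4 piv [0.4055 0.0542 0.158 ] knob [ 0.6011 -0.0071  0.187 ]
135 0.686 stay ang world -18.0 piv [0.4011 0.0571 0.158 ] knob [ 0.5961 -0.0063  0.187 ]
pin [0.52953489 0.01537174 0.158     ]
```

Call:
play_rows:
  plan:
    - [[-0.8,2,3.8,0,0,0],[-1.5,4.5,8.5,0,0,0],[-2.2,7.2,13.3,0,0,0],[-3,9.8,18.1,0,0,0],[-4,12.4,22.9,0,0,0]]

```text
time_s: 0.78
tcp_pos: [0.4319, -0.3409, 0.2625]
ee_rot: [[-0.001, -0.454, 0.891], [0.0, 0.891, 0.454], [-1.0, 0.001, -0.0]]
wrist_force: [0.8, -0.0, -0.3]
gripper_width: 0.999
```

Call:
play_rows:
  plan:
    - [[-0.2,2.6,4.8,0,0,0],[-0.4,5.2,9.6,0,0,0],[-0.6,7.8,14.4,0,0,0],[-0.7,10.4,19.2,0,0,0],[-0.7,13,24,0,0,0]]

```text
time_s: 1.4
tcp_pos: [0.5869, -0.1162, 0.2695]
ee_rot: [[-0.0, -0.454, 0.891], [0.0, 0.891, 0.454], [-1.0, 0.0, -0.0]]
wrist_force: [0.4, 0.0, 0.5]
gripper_width: 0.999
```

Call:
play_rows:
  plan:
    - [[0,2.5,4.6,0.8,0,0],[0,4.3,8,1.7,0,0],[0,5.3,10,2.6,0,0],[0,5.6,10.5,3.5,0,0],[0,5.6,10.5,4.25,0,0]]

```text
time_s: 2.02
tcp_pos: [0.6545, -0.0195, 0.2686]
ee_rot: [[-0.002, 0.271, 0.963], [-0.0, 0.963, -0.271], [-1.0, -0.001, -0.001]]
wrist_force: [-0.1, -0.1, -0.0]
gripper_width: 0.998
```

```bash
python3 - <<'E'
from h import *
s=r.sense();c=r.get_calibration('wrist');print(s['tcp_pos'],s['wrist_force'])
im,d=r.capture('wrist');cv2.imwrite('pics/w1.png',im);np.save('w1.npy',d);np.save('w1c.npy',c,allow_pickle=True)
E
```

```text
[ 0.65454769 -0.01954979  0.26859758] [-0.11911489 -0.06249534 -0.03794571]
```

View pics/w1.png

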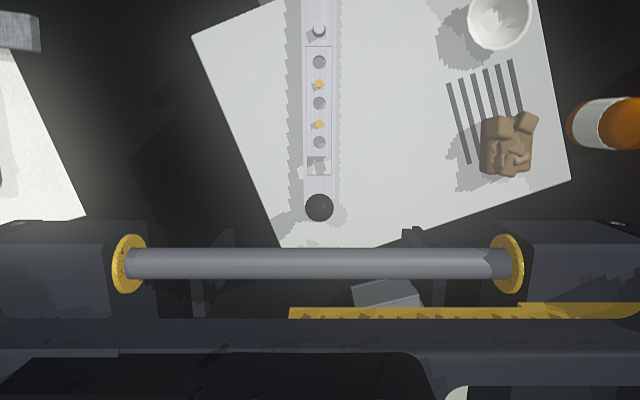

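The wrist view shows the knob at (319, 207), holes 4, 3 and 2 near rows 142, 103 and 62, and the pin in hole 1 at about row 30.

```bash
python3 - <<'E'
from h import *
im=cv2.imread('pics/w1.png');cv2.imwrite('pics/w1c.png',cv2.resize(im[0:230,280:360],None,fx=5,fy=2.6,interpolation=cv2.INTER_CUBIC)[:600])
c=np.load('w1c.npy',allow_pickle=True).item()
g=cv2.cvtColor(im,cv2.COLOR_BGR2GRAY)
for v0,v1 in((52,73),(93,113),(132,152)):
    roi=g[v0:v1,308:331];th=(roi.max()*.5+np.percentile(roi,3)*.5);m=(roi<th).astype(np.uint8)
    n,l,st,ce=cv2.connectedComponentsWithStats(m);i=1+np.argmax(st[1:,4]);x,y,w,h,a=st[i]
    # hole rim at top surface: bbox
    print(th,st[i]+np.array([308,v0,0,0,0]),ce[i]+[308,v0],'bbox ctr world',onz(c,308+x+(w-1)/2,v0+y+(h-1)/2,.163).round(4))
roi=im[190:230,300:340];m=(roi.max(2)<60).astype(np.uint8);n,l,st,ce=cv2.connectedComponentsWithStats(m);i=1+np.argmax(st[1:,4]);k=ce[i]+[300,190];print('knob',st[i],k,onz(c,*k,.187))
E
```

```text
175.45999999999998 [313  55  13  14 144] [318.6875      61.48611111] bbox ctr world [0.5535 0.0096 0.163 ]
180.26999999999998 [313  97  13  13 133] [318.67669173 102.81954887] bbox ctr world [0.5826 0.0015 0.163 ]
180.0 [313 136  13  13 127] [318.87401575 141.73228346] bbox ctr world [ 0.6116 -0.0066  0.163 ]Traceback (most recent call last):
  File "<stdin>", line 10, in <module>
    return _wrapfunc(a, 'argmax', axis=axis, out=out, **kwds)
    return bound(*args, **kwds)
ValueError: attempt to get argmax of an empty sequence
```

View pics/w1c.png

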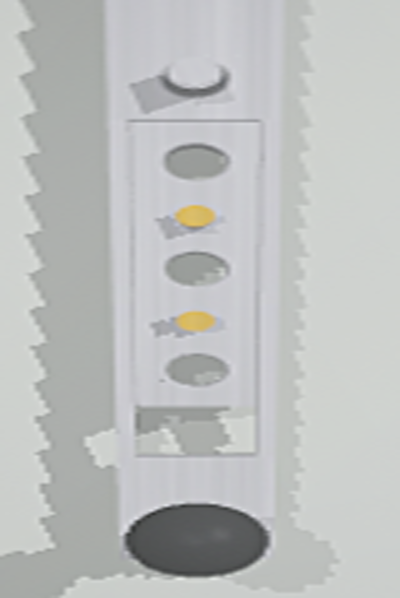

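```bash
python3 - <<'E'
from h import *
im=cv2.imread('pics/w1.png');c=np.load('w1c.npy',allow_pickle=True).item()
roi=im[185:230,295:345];m=(roi.max(2)<125).astype(np.uint8);n,l,st,ce=cv2.connectedComponentsWithStats(m);i=1+np.argmax(st[1:,4]);x,y,w,h,a=st[i]
k=np.array([295+x+(w-1)/2,185+y+(h-1)/2]);print(st[i],k,ce[i]+[295,185]);K_=onz(c,*k,.187);print('knob',K_)
p=onz(c,318.8,27.7,.170);print('pintop',p)
h=[np.array([.5535,.0096,.163]),np.array([.5826,.0015,.163]),np.array([.6116,-.0066,.163])]
for q,o in zip(h,(-.03,0,.03)):print('d3 from knob',.205-np.linalg.norm((q-K_)[:2])-o,'from pin',.075+np.linalg.norm((q-p)[:2])-o)
print(np.linalg.norm((K_-p)[:2]), np.degrees(np.arctan2(*(K_-p)[1::-1])))
E
```

```text
[ 10   9  29  28 631] [319.  207.5] [318.88748019 207.39461173]
knob [ 0.65763629 -0.01961776  0.187     ]
pintop [0.53255505 0.0152439  0.17      ]
d3 from knob 0.1268425030869027 from pin 0.12669203550625213
d3 from knob 0.12704870481789093 from pin 0.12689789482241537
d3 from knob 0.12715857485252538 from pin 0.12700768000620655
0.1298485688123854 -15.573799673342545
```

Call:
play_rows:
  plan:
    - [[2.5,0,0.1,0,0,0],[5.5,0,0.15,0,0,0],[8,0,0.15,0,0,0],[9.5,0,0.15,0,0,0],[9.9,0,0.15,0,0,0]]

```text
time_s: 2.7
tcp_pos: [0.6556, -0.0209, 0.1696]
ee_rot: [[-0.002, 0.267, 0.964], [-0.0, 0.964, -0.267], [-1.0, -0.001, -0.001]]
wrist_force: [0.7, -0.1, 0.1]
gripper_width: 0.999
```

Call:
play_rows:
  plan:
    - [[0,0,0,0,0,0],[0,0,0,0,0,0],[0,0,0,0,0,0],[0,0,0,0,0,0],[0,0,0,0,0,0]]
  hand: 0.2

```text
time_s: 3.32
tcp_pos: [0.6559, -0.0207, 0.1707]
ee_rot: [[0.0, 0.268, 0.964], [0.0, 0.964, -0.268], [-1.0, 0.0, 0.0]]
wrist_force: [-0.7, -0.1, 0.5]
gripper_width: 0.519
```

```bash
python3 - <<'E'
from h import *
s=r.sense();print(s['tcp_pos'],s['wrist_force'],s['gripper_width'])
im,d=r.capture('top');cv2.imwrite('pics/t2.png',cv2.resize(im[120:245,235:360],None,fx=4.8,fy=4.8))
im,d=r.capture('wrist');cv2.imwrite('pics/w2.png',im)
s=r.sense();print(s['tcp_pos'],s['wrist_force'],s['gripper_width'])
E
```

```text
[ 0.65593301 -0.02073749  0.17073201] [-0.68649896 -0.14538642  0.51457042] 0.519489675682542
[ 0.65589636 -0.02073457  0.17059664] [-0.12752588  0.20054872  0.46629533] 0.4240483381237472
```

View pics/w2.png

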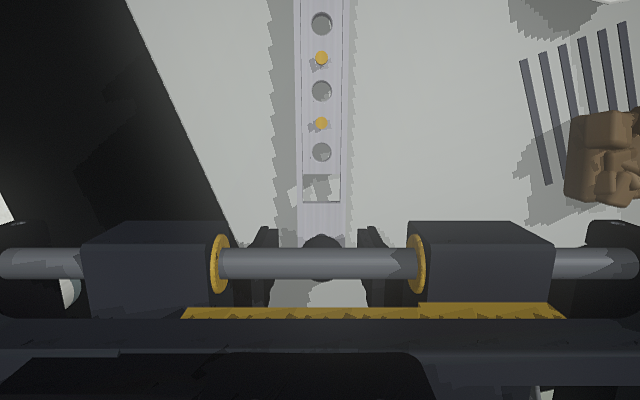

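Call:
play_rows:
  plan:
    - [[0.15,0.05,0,0,0,0],[0.15,0.05,0,0,0,0],[0.15,0.05,0,0,0,0],[0.15,0.05,0,0,0,0],[0.15,0.05,0,0,0,0]]

```text
time_s: 4.05
tcp_pos: [0.6561, -0.0203, 0.169]
ee_rot: [[0.0, 0.268, 0.963], [0.0, 0.963, -0.268], [-1.0, 0.0, -0.0]]
wrist_force: [0.2, -0.5, -1.8]
gripper_width: 0.228
```

```bash
python3 - <<'E'
from h import *
s=r.sense();print(s['tcp_pos'],s['wrist_force'],s['gripper_width'])
E
```

```text
[ 0.65606576 -0.02026688  0.1689752 ] [ 0.17989725 -0.50743439 -1.80045612] 0.22790017153008232
```

Call:
play_rows:
  plan:
    - [[0,0,0,0,0,0],[0,0,0,0,0,0]]
  hand: 0.1

```text
time_s: 4.3
tcp_pos: [0.6561, -0.0203, 0.1691]
ee_rot: [[0.0, 0.268, 0.964], [0.0, 0.964, -0.268], [-1.0, 0.0, 0.0]]
wrist_force: [1.1, 0.6, 0.2]
gripper_width: 0.228
```

```bash
python3 - <<'E'
from h import *
im,d=r.capture('side');cv2.imwrite('pics/s3.png',cv2.resize(im[130:240,270:400],None,fx=5,fy=5))
im,d=r.capture('wrist');cv2.imwrite('pics/w3.png',im)
s=r.sense();print(s['tcp_pos'],s['wrist_force'],s['gripper_width'])
E
```

```text
[ 0.65602925 -0.02023765  0.16906215] [ 0.52939399  1.21461073 -1.84255908] 0.22793020821742271
```

View pics/s3.png

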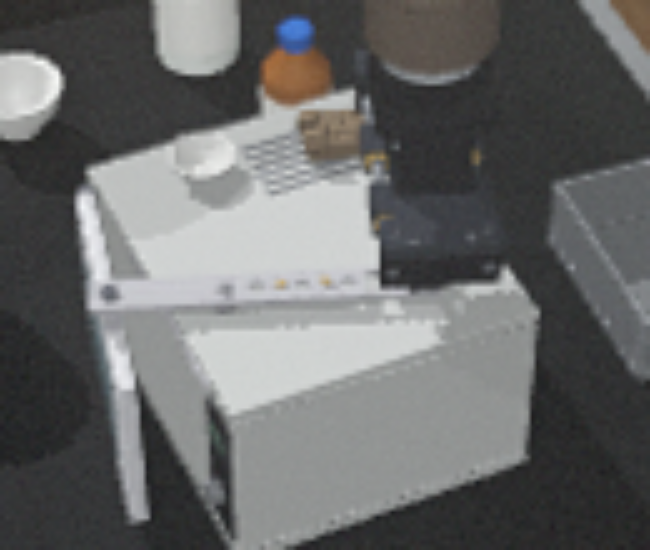

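View pics/w3.png

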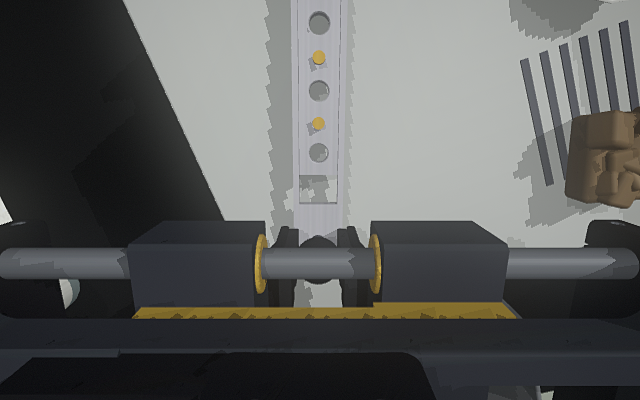

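Call:
play_rows:
  plan:
    - [[-0.5,0,-0.08,0,0,0],[-1.0,0,-0.17,0,0,0],[-1.5,0,-0.27,0,0,0],[-2.0,0,-0.39,0,0,0],[-2.0,0,-0.39,0,0,0]]

```text
time_s: 5.03
tcp_pos: [0.6527, -0.0192, 0.1898]
ee_rot: [[0.002, 0.267, 0.964], [0.0, 0.964, -0.267], [-1.0, 0.001, 0.002]]
wrist_force: [1.1, -0.5, -1.7]
gripper_width: 0.232
```

Call:
play_rows:
  plan:
    - [[-0.5,0,-0.14,0,0,0],[-1.0,0,-0.27,0,0,0],[-2.0,0,-0.59,0,0,0],[-3.0,0,-0.96,0,0,0],[-3.0,0,-0.96,0,0,0]]

```text
time_s: 5.65
tcp_pos: [0.6435, -0.0166, 0.2209]
ee_rot: [[0.003, 0.267, 0.964], [0.0, 0.964, -0.267], [-1.0, 0.001, 0.003]]
wrist_force: [2.8, -0.0, -0.8]
gripper_width: 0.229
```

```bash
python3 - <<'E'
from h import *
im,d=r.capture('side');cv2.imwrite('pics/s4.png',cv2.resize(im[130:240,270:400],None,fx=5,fy=5))
s=r.sense();print(s['tcp_pos'],s['wrist_force'],s['gripper_width'])
E
```

```text
[ 0.64342    -0.01659165  0.22010123] [ 0.4210081  -0.6474677  -0.94856186] 0.22765366835004686
```

View pics/s4.png

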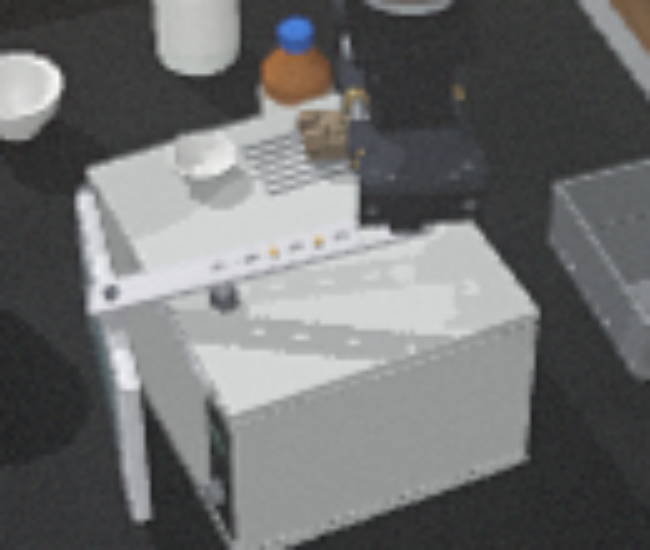

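Call:
play_rows:
  plan:
    - [[0,0,-0.4,0,0,0],[0,0,-1.0,0,0,0],[0,0,-1.7,0,0,0],[0,-0.05,-2.4,0.05,0,0],[0,-0.05,-3.1,0.05,0,0]]

```text
time_s: 6.32
tcp_pos: [0.6125, -0.0087, 0.2192]
ee_rot: [[0.0, 0.276, 0.961], [-0.0, 0.961, -0.276], [-1.0, 0.0, 0.0]]
wrist_force: [1.4, -0.4, -0.6]
gripper_width: 0.23
```

Call:
play_rows:
  plan:
    - [[0,-0.05,-0.7,0.05,0,0],[0,-0.1,-1.4,0.1,0,0],[0,-0.13,-1.9,0.1,0,0],[0,-0.13,-2.1,0.1,0,0],[0,-0.13,-2.1,0.1,0,0]]

```text
time_s: 6.95
tcp_pos: [0.5923, -0.0041, 0.219]
ee_rot: [[-0.0, 0.293, 0.956], [0.0, 0.956, -0.293], [-1.0, 0.0, -0.0]]
wrist_force: [1.1, -0.9, -1.2]
gripper_width: 0.229
```

```bash
python3 - <<'E'
from h import *
s=r.sense();print(s['tcp_pos'],s['wrist_force'],s['gripper_width'])
for n in('side','top','wrist'):
    np.save(n+'5c.npy',r.get_calibration(n),allow_pickle=True)
    im,d=r.capture(n);cv2.imwrite(f'pics/{n}5.png',im)
    if n=='side':cv2.imwrite('pics/s5.png',cv2.resize(im[130:240,270:400],None,fx=5,fy=5))
    if n=='top':cv2.imwrite('pics/t5.png',cv2.resize(im[120:245,235:360],None,fx=4.8,fy=4.8))
s=r.sense();print(s['tcp_pos'],s['wrist_force'],s['gripper_width'])
E
```

```text
[ 0.59225398 -0.00413011  0.21897766] [ 1.12371997 -0.90897746 -1.24301452] 0.22919870070332035
[ 0.59238931 -0.00423801  0.21879124] [ 1.51584517 -0.36620204 -0.78473473] 0.23016250213654718
```

View pics/s5.png

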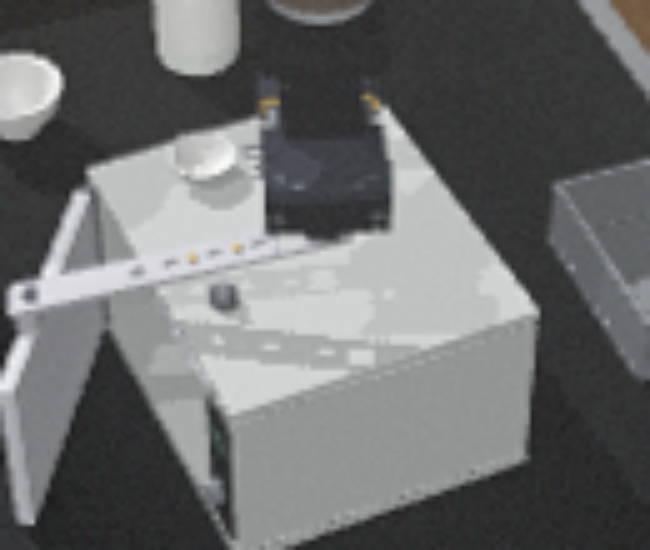

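View pics/wrist5.png

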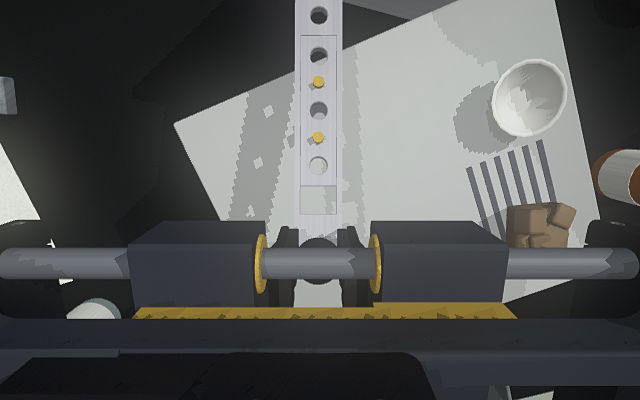

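View pics/t5.png

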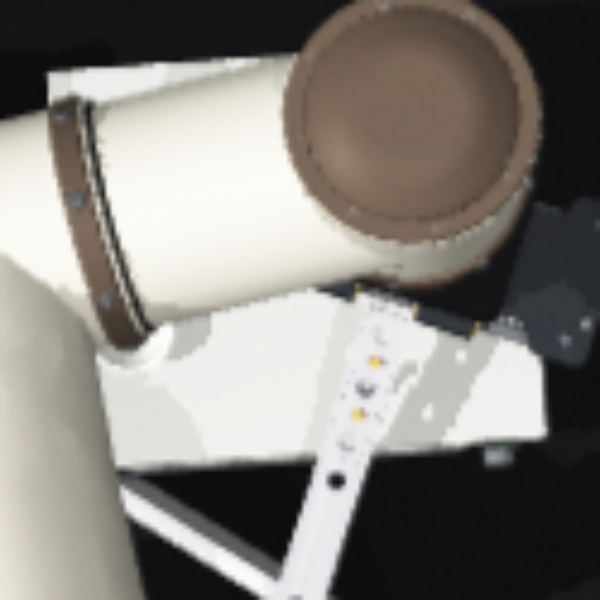

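Call:
play_rows:
  plan:
    - [[0.6,0,0.22,0,0,0],[1.3,0,0.47,0,0,0],[2.0,0,0.7,0,0,0],[2.6,0,0.87,0,0,0],[2.7,0,0.9,0,0,0]]

```text
time_s: 7.72
tcp_pos: [0.6007, -0.007, 0.1912]
ee_rot: [[-0.002, 0.293, 0.956], [-0.0, 0.956, -0.293], [-1.0, -0.001, -0.002]]
wrist_force: [1.0, 0.2, -0.5]
gripper_width: 0.226
```

```bash
python3 - <<'E'
from h import *
for n in('top','wrist'):
    np.save(n+'6c.npy',r.get_calibration(n),allow_pickle=True)
    im,d=r.capture(n);cv2.imwrite(f'pics/{n}6.png',im)
    if n=='top':a=cv2.resize(im[180:230,285:335],None,fx=10,fy=10,interpolation=cv2.INTER_CUBIC)
    else: b=cv2.resize(im[0:230,280:360],None,fx=3.5,fy=2.17,interpolation=cv2.INTER_CUBIC)
b=cv2.resize(b,(280,500));cv2.imwrite('pics/c6.png',np.hstack([a,b]))
s=r.sense();print(s['tcp_pos'],s['wrist_force'],s['gripper_width'])
E
```

```text
[ 0.60070976 -0.00695356  0.1917215 ] [ 0.87513394 -0.5102356  -0.68712974] 0.2322210896610802
```

View pics/c6.png

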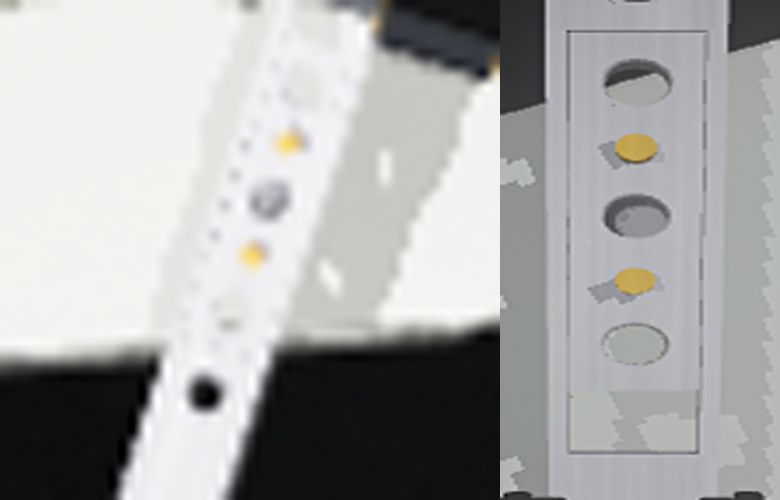

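```bash
python3 - <<'E'
from h import *
c=np.load('wrist6c.npy',allow_pickle=True).item()
im=cv2.imread('pics/wrist6.png');cv2.imwrite('pics/c6b.png',cv2.resize(im[80:120,295:345],None,fx=14,fy=14,interpolation=cv2.INTER_CUBIC))
E
```

```text
(no output)
```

View pics/c6b.png

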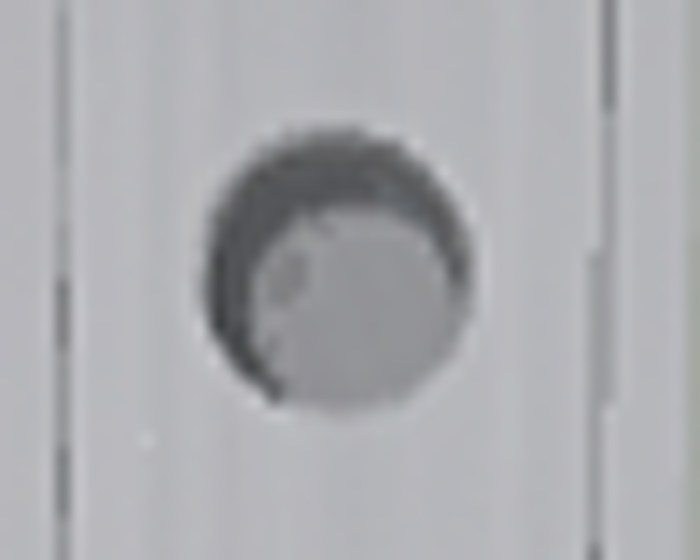

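```bash
python3 - <<'E'
from h import *
c=np.load('wrist6c.npy',allow_pickle=True).item()
f=lambda x,y:(295+x/14-.46,80+y/14-.46)
H=onz(c,*f(338,268),.158+.127*np.sin(.11)+.005*np.cos(.11));P=onz(c,*f(352,311),.170)
# centre at underside
u=np.array([.956,-.293,0]);H0=H+u*.005*np.sin(.11)
s=r.sense();E=np.array(s['ee_rot']);print(H0,P,'pin-hole in tool mm',E.T@(P-H0)*1000)
E
```

```text
[0.53130443 0.01436677 0.17691162] [0.53208628 0.01472002 0.17      ] pin-hole in tool mm [6.91060539 0.57005143 0.652078  ]
```

Call:
play_rows:
  plan:
    - [[0,0.08,0,0,0,0],[0.3,0.08,0.08,0,0,0],[0.6,0.08,0.15,0,0,0],[0.9,0.08,0.21,0,0,0],[0.9,0.08,0.21,0,0,0]]

```text
time_s: 8.45
tcp_pos: [0.6033, -0.0068, 0.1827]
ee_rot: [[-0.0, 0.293, 0.956], [-0.0, 0.956, -0.293], [-1.0, -0.0, -0.0]]
wrist_force: [1.9, -0.9, 0.8]
gripper_width: 0.228
```

```bash
python3 - <<'E'
from h import *
im,d=r.capture('wrist');cv2.imwrite('pics/c7.png',cv2.resize(im[60:130,285:355],None,fx=8,fy=8,interpolation=cv2.INTER_CUBIC))
s=r.sense();print(s['tcp_pos'],s['wrist_force'],s['moment'],s['gripper_width'])
E
```

```text
[ 0.60326908 -0.0067881   0.18287675] [ 1.47811634 -0.70628041 -0.42703147] [-0.19360073 -0.37872842  0.06515695] 0.23076110422275437
```

View pics/c7.png

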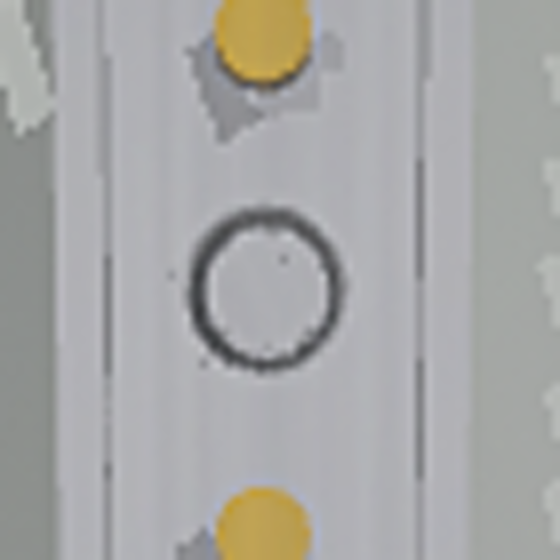

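Call:
play_rows:
  plan:
    - [[0.3,0,0.06,0,0,0],[0.6,0,0.12,0,0,0],[0.9,0,0.17,0,0,0],[1.1,0,0.2,0,0,0],[1.1,0,0.2,0,0,0]]

```text
time_s: 9.12
tcp_pos: [0.6052, -0.0073, 0.1718]
ee_rot: [[-0.0, 0.293, 0.956], [0.0, 0.956, -0.293], [-1.0, -0.0, -0.0]]
wrist_force: [1.0, -0.3, 0.1]
gripper_width: 0.231
```

```bash
python3 - <<'E'
from h import *
im,d=r.capture('wrist');cv2.imwrite('pics/c8.png',cv2.resize(im[40:130,275:365],None,fx=6,fy=6,interpolation=cv2.INTER_CUBIC))
s=r.sense();print(s['tcp_pos'],s['wrist_force'],s['moment'],s['gripper_width'])
E
```

```text
[ 0.60518567 -0.00731421  0.17193773] [ 1.11444606 -0.23447474 -0.88925637] [-0.15701358 -0.3929271   0.00393976] 0.22740069122496043
```

View pics/c8.png

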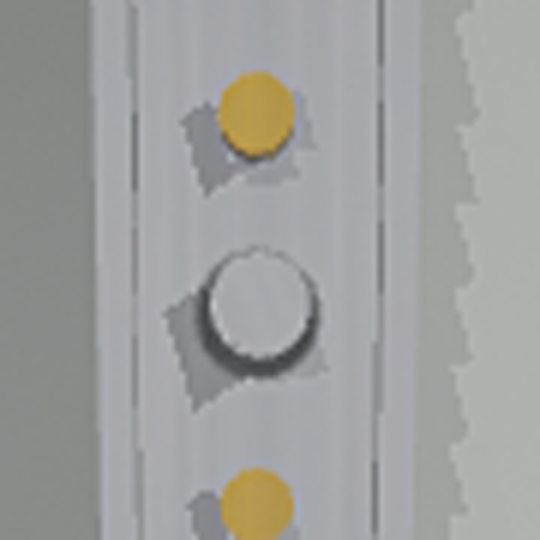

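Call:
play_rows:
  plan:
    - [[0.1,0,0.02,0,0,0],[0.2,0,0.04,0,0,0],[0.25,0,0.05,0,0,0],[0.25,0,0.05,0,0,0]]

```text
time_s: 9.68
tcp_pos: [0.6056, -0.0075, 0.1694]
ee_rot: [[-0.0, 0.293, 0.956], [0.0, 0.956, -0.293], [-1.0, -0.0, -0.0]]
wrist_force: [2.4, -1.0, -0.2]
gripper_width: 0.232
```

Call:
play_rows:
  plan:
    - [[0.05,0,0,0,0,0],[0.05,0,0,0,0,0]]

```text
time_s: 9.93
tcp_pos: [0.6057, -0.0075, 0.169]
ee_rot: [[-0.0, 0.293, 0.956], [0.0, 0.956, -0.293], [-1.0, 0.0, -0.0]]
wrist_force: [2.1, -0.9, -0.3]
gripper_width: 0.228
```

```bash
python3 - <<'E'
from h import *
np.save('side9c.npy',r.get_calibration('side'),allow_pickle=True)
im,d=r.capture('side');cv2.imwrite('pics/side9.png',im);cv2.imwrite('pics/s9.png',cv2.resize(im[130:240,270:400],None,fx=5,fy=5,interpolation=cv2.INTER_CUBIC))
im,d=r.capture('wrist');cv2.imwrite('pics/c9.png',cv2.resize(im[20:130,265:375],None,fx=5,fy=5,interpolation=cv2.INTER_CUBIC))
for i in range(2):
    s=r.sense();print(s['tcp_pos'],s['wrist_force'],s['moment'],s['gripper_width'])
E
```

```text
[ 0.60569034 -0.00747949  0.16903804] [ 2.32019646  0.28314374 -0.77516887] [-0.06388854 -0.31361871  0.0088703 ] 0.22748280457553566
[ 0.60569034 -0.00747949  0.16903804] [ 2.32019646  0.28314374 -0.77516887] [-0.06388854 -0.31361871  0.0088703 ] 0.22748280457553566
```

View pics/s9.png

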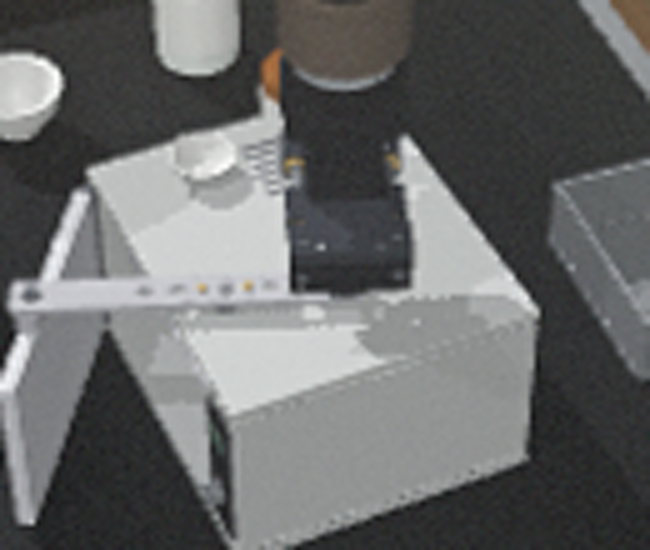

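View pics/c9.png

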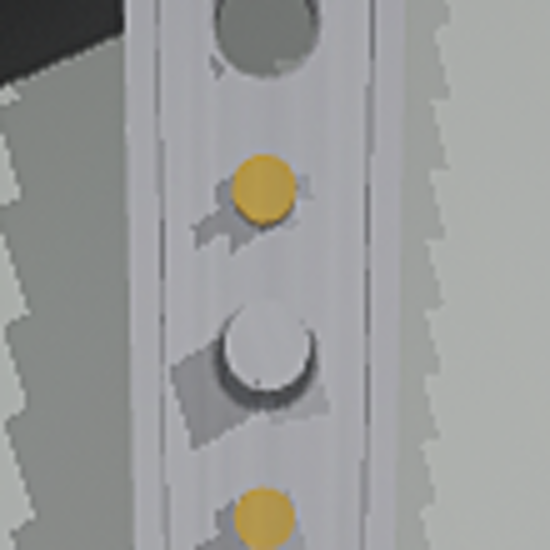

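Call:
play_rows:
  plan:
    - [[0.05,0,0,0,0,0],[0.05,0,0,0,0,0]]

```text
time_s: 10.28
tcp_pos: [0.6057, -0.0075, 0.1688]
ee_rot: [[0.0, 0.293, 0.956], [-0.0, 0.956, -0.293], [-1.0, 0.0, 0.0]]
wrist_force: [-0.1, -0.1, 1.1]
gripper_width: 0.228
```

Call:
play_rows:
  plan:
    - [[0.05,0,0,0,0,0],[0.05,0,0,0,0,0]]

```text
time_s: 10.52
tcp_pos: [0.6058, -0.0075, 0.1686]
ee_rot: [[0.0, 0.293, 0.956], [-0.0, 0.956, -0.293], [-1.0, 0.0, 0.0]]
wrist_force: [-0.2, -0.6, 4.4]
gripper_width: 0.229
```

```bash
python3 - <<'E'
from h import *
im,d=r.capture('wrist');cv2.imwrite('pics/w10.png',im);np.save('w10.npy',d)
s=r.sense();print(s['tcp_pos'],s['wrist_force'],s['moment'],s['gripper_width'])
R,t=Rt(r.get_calibration('wrist'))
c=r.get_calibration('wrist');o=-R.T@t
# depth -> heights along the stay, and at the pin top
f,cx,cy=K(c)
for (u,v) in [(305,20),(305,60),(305,120),(305,160),(305,200),(335,20),(335,60),(335,120),(335,200)]:
    z=np.median(d[v-2:v+3,u-1:u+2]);print(u,v,(o+R.T@np.array([(u-cx)/f*z,(v-cy)/f*z,z])).round(4))
E
```

```text
[ 0.60577471 -0.00748565  0.16862677] [0.26421172 1.47942561 4.26582906] [0.05507907 0.23242615 0.03318276] 0.23035109385723618
305 20 [0.5012 0.0179 0.1631]
305 60 [0.5176 0.0127 0.1629]
305 120 [0.544  0.0044 0.1632]
305 160 [ 0.5629 -0.0016  0.163 ]
305 200 [ 0.5859 -0.0093  0.1498]
335 20 [0.5052 0.0311 0.1629]
335 60 [0.5218 0.0263 0.163 ]
335 120 [0.5483 0.0186 0.1629]
335 200 [0.5907 0.0069 0.1503]
```

View pics/w10.png

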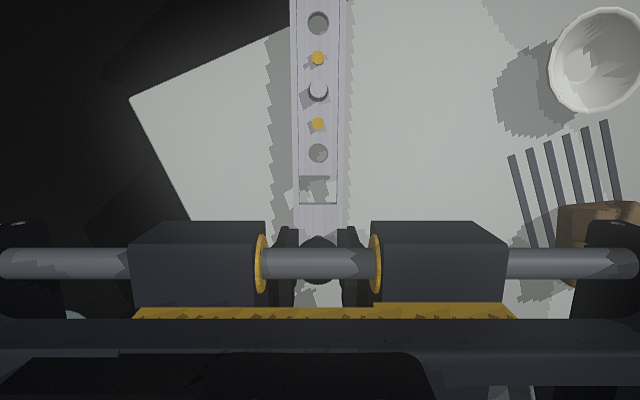

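Call:
play_rows:
  plan:
    - [[-0.05,0,0,0,0,0],[-0.05,0,0,0,0,0],[-0.05,0,0,0,0,0],[-0.05,0,0,0,0,0],[-0.05,0,0,0,0,0]]
  hand: 0.6

```text
time_s: 11.2
tcp_pos: [0.6057, -0.0075, 0.1684]
ee_rot: [[-0.0, 0.293, 0.956], [-0.0, 0.956, -0.293], [-1.0, -0.0, -0.0]]
wrist_force: [0.7, -1.0, -0.3]
gripper_width: 0.588
```

Call:
play_rows:
  plan:
    - [[-0.3,0,0,0,0,0],[-1.5,0,0,0,0,0],[-3.5,0,0,0,0,0],[-6.5,0,0,0,0,0],[-9.5,0,0,0,0,0]]

```text
time_s: 11.82
tcp_pos: [0.6058, -0.0075, 0.2655]
ee_rot: [[0.001, 0.293, 0.956], [0.0, 0.956, -0.293], [-1.0, 0.0, 0.001]]
wrist_force: [0.2, -0.1, -0.0]
gripper_width: 0.599
```

```bash
python3 - <<'E'
from h import *
c=r.get_calibration('wrist')
im,d=r.capture('wrist');cv2.imwrite('pics/w11.png',im)
s=r.sense();print(s['tcp_pos'],s['wrist_force'],s['gripper_width'])
R,t=Rt(c);o=-R.T@t;f,cx,cy=K(c)
for (u,v) in [(309,20),(309,60),(309,120),(309,175)]:
    z=np.median(d[v-2:v+3,u-1:u+2]);print(u,v,(o+R.T@np.array([(u-cx)/f*z,(v-cy)/f*z,z])).round(4))
E
```

```text
[ 0.60799577 -0.00776039  0.27067027] [ 2.0606026  -0.41002264  3.41236895] 0.6028588255148506
309 20 [0.4771 0.0249 0.1631]
309 60 [0.5031 0.0168 0.1634]
309 120 [0.5447 0.0039 0.163 ]
309 175 [ 0.5862 -0.0091  0.1627]
```

View pics/w11.png

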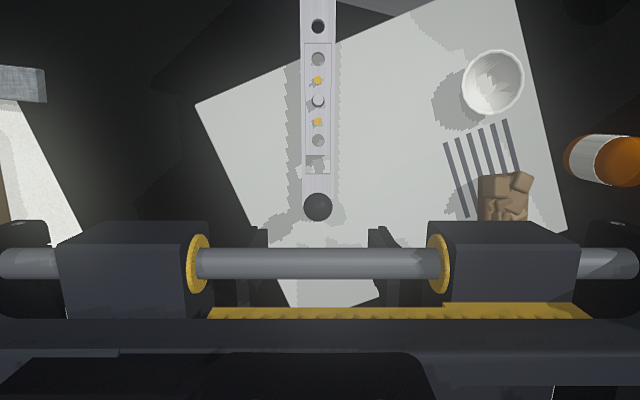

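Call:
play_rows:
  plan:
    - [[-3,0,0,0,0,0],[-5,0,0,0,0,0],[-5,0,0,0,0,0],[-5,0,0,0,0,0]]

```text
time_s: 12.38
tcp_pos: [0.6052, -0.0074, 0.3127]
ee_rot: [[-0.001, 0.293, 0.956], [0.0, 0.956, -0.293], [-1.0, -0.0, -0.001]]
wrist_force: [-0.2, 0.2, 0.1]
gripper_width: 0.599
```

```bash
python3 - <<'E'
from h import *
im,d=r.capture('side');cv2.imwrite('pics/s12.png',cv2.resize(im[130:240,270:400],None,fx=5,fy=5,interpolation=cv2.INTER_CUBIC))
s=r.sense();print(s['time_s'],s['wrist_force'],s['joint_velocities'])
E
```

```text
12.425 [-0.56167913  0.07181324  0.29747081] [-0.01122336  0.355852   -0.14786079  0.16286101 -0.18886074  0.04423389]
```

View pics/s12.png

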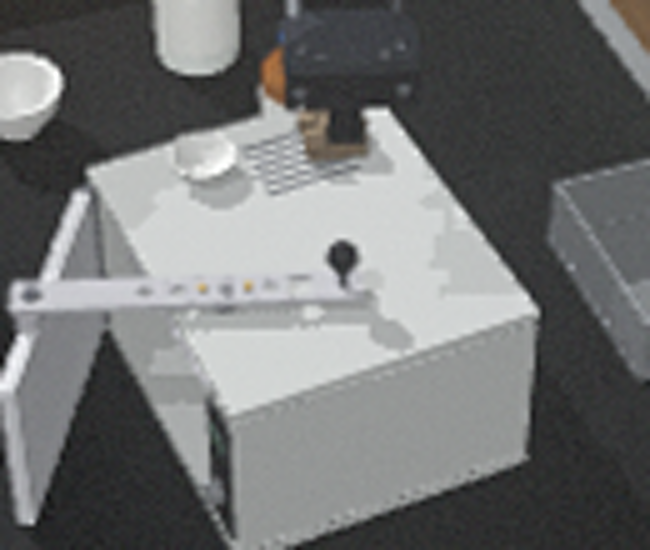

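The side view shows the stay lying level with the door open wider, the knob free at (342, 255) in the crop, and the dish and stone where they were.

```bash
python3 -c "
from station import r
print(r.finish_job())"
```

```text
the job is handed in; nothing more can be done
None
```

The vent door is now propped on the third hole, and I handed the job in at about 12.4 s of the 64 s allowed. I lifted the stay off the pin by its knob, pulled the door open about 52 mm at the knob, and let the third hole down over the pin. I kept hold of the knob until the stay lay on the pin's foot, then let go and drew the arm clear.

- **Seating:** After release, depth readings along the stay put its top at 0.163 m above the table, give or take 0.4 mm. That is level and fully down on the foot.
- **Hole:** The wrist picture shows the pin standing through the middle of the plate's three holes, which is the third from the door.
- **Forces:** While the hole went on, the wrist force stayed within 3 N. It reached about 4.4 N upward as the stay met the foot, and I eased off before opening the fingers.
- **Surroundings:** In the last side picture the roof dish and stone stand where they did. I checked the other bystanders only by eye, where pictures taken along the way happened to show them.
- **Disagreement:** The top and wrist cameras differed by about 2 mm on the knob's position, which is within their calibration. I judged the final fit by looking at the pin through the hole.

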